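# Nudge a steel base plate into the corner stop of a welding table

## Task

Pick up the wooden-handled push tool and nudge the rectangular steel plate with it, flat along the table, until it is snug in the black corner stop: as the robot sees it, its far edge against one bar and its left edge against the other. Then stand the tool upright on the table and let go. Move the plate only with the tool, never with the gripper itself, and leave the round flange where it lies.

Things in the scene. Friction and masses are not known exactly. Their poses are not given: they have to be found in the camera images.
- corner: Black steel corner stop bolted to the table, two square bars 30 mm wide and 30 mm high making an inner right angle. Origin: the inner corner, at table height. The far bar has its inner face in the plane x = 0 and runs from y = +30 to y = -160 mm; the left bar has its inner face in the plane y = 0 and runs from x = 0 to x = -140 mm (own axes, z up). The plate belongs in the quadrant of negative x and negative y. It does not move; its yaw varies by up to 15 degrees.
- plate: Flat rectangular dark steel plate, 70 mm (own x) by 90 mm (own y) by 8 mm thick, about 0.4 kg, loose and lying flat. Origin: centre of its underside. It starts in the stop's open quadrant, 25 to 50 mm clear of either bar and turned up to about 10 degrees from square, its 90 mm side along the far bar as it should end; home, its centre is at x = -35, y = -45 mm in the stop's axes.
- pusher: Push tool standing upright: a round steel foot 44 mm in diameter and 25 mm high, and on it a straight round wooden handle 26 mm in diameter, from 25 mm up to the top at 105 mm; about 0.3 kg. Origin: centre of the foot's underside, z up along the handle. Grip the handle; push with the side of the foot.
- flange: Round dark steel flange lying flat, 90 mm across, 8 mm thick, with a 40 mm hole. Origin: centre of its underside. A bystander, to be left alone.
Things that resemble listed ones, but are neither listed nor needed, are in the scene too. What is shaped like the pusher but red or turquoise is not meant.

How it is judged:
By the outcome, as a careful person would: the job done as asked, in the order asked, and still so for the second after the job is handed in, with the robot touching nothing.
It also fails if it takes over 51 s, if anything falls off the work surface, if the arm or the gripper's body presses on something with over 40 N, if the wrist force passes 120 N, or if a joint passes its speed limit or range.

## Robot

A 6-joint arm with a two-finger parallel gripper is mounted at the origin on the work surface. World frame = base frame: x ahead of the robot, y to its left, z up, the work surface at z = 0. Lengths are in m, angles in degrees, forces in N, time in s.
With the tool pointing down it reaches from about 0.275 to 0.825 m from the base axis. Payload 4.9 kg.
Tool frame: the origin (TCP) lies on the mounting face of the last link; the fingertips stand 173 mm ahead of it and the grasp point (between the pads) lies 155 mm ahead of it; x points along the fingers, z is the direction in which the jaws open and shut, and the axes are right-handed (so a half turn about x gives the same grasp; the last joint's range is limited). The gripper opens to 85 mm and grips with 20 to 120 N. Pads are 22 mm wide; open, the fingers measure 114 mm over their backs; the gripper's body (76 mm by 85 mm) begins 54 mm behind the grasp point. The pads swing forward as they close: fully open they stand 13 mm farther back than shut.
Start: joints at [-80.054, 18.69, -11.035, 60.275, 0, 82.311], TCP at [0.167, -0.524, 0.405] pointing down, gripper open.
Joint ranges: [-152.03, 152.03], [-55.5, 102.48], [-74.3, 77.21], [-110.64, 120.58], [-84.22, 78.4], [-180, 180]. Speed limits (degrees/s): [147.25, 147.25, 180, 180, 180, 180].

## Interface

Orientations are given as a 3x3 rotation matrix whose columns are the frame's x, y, z axes.
In Python, from rig import observe, viewer, order gives the robot as it stands.
- The arm moves only by the tool drive_tool, never from a script. Its argument "motion" is a list that holds one entry, the list of rows, each a list of 7 numbers: the turn, a rotation vector about the tool's x, y, z in degrees, then the shift along the tool's x, y, z in mm, then the opening in per cent of the stroke, from 0 (shut) to 100 (fully open). A call has exactly 10 rows; each row shifts and turns the pose as measured when the row begins, along the tool's axes as they then stand; what a row does not reach is not made up. A row lasts 1/12 s, in which the tool goes at most 41.7 mm and 7.16 degrees, less where a joint would pass 70% of its speed; a pose out of reach is approached as far as the arm can. A call with a gripper value outside its range is refused whole. The fingers move at their own pace and stop on an object; "squeeze" is the grip in N (left out, the last holds). Time passes only in rows, so rows that do not move let the fingers close, or fill a call up. It gives the time, the measured TCP pose, the force and the opening at its end, in the units of the state.
- observe(): the state, without advancing time (a new reading comes with each control period).
- viewer.grab_frame(name): name is "scene" or "top" or "wrist"; returns a dict with "image" (384x512x3 uint8, red, green, blue), "mtx" (3x3 intrinsics, pixels), "R" (3x3) and "t" (3): a world point X has camera coordinates R X + t. Camera axes: x right, y down, z forward; pixel columns grow to the right and rows downward; lengths in m; the calibration is good to about 2 mm. A picture is of the moment at which its call begins. There is no depth.
- order.job_done(): hands the job in, once; it reports no verdict.
The state is a dict: "t": time; "joints": joint angles; "dq": joint speeds; "effort": joint torques, N m; "position": TCP position; "tcp_rot": TCP orientation; "contact_force": force on the tool from outside, world axes, zero at the start; "ft_torque": the same for the moment, N m; "width": finger opening in m.
Only numpy, scipy, OpenCV 4.12 (cv2) and the standard library are available. Lean on these libraries where they do the work, as an engineer would, in place of code of your own. Each camera call takes 0.05 s, during which the arm holds its last target.

## Working session

There is one attempt and no reset: what is moved stays moved. The work goes in short steps, Python scripts to look and compute and a tool call to move; the robot and the scene stay as the last step left them, time stands still between calls to the robot, and variables do not carry over. Pictures are saved under pics/ and viewed, and the job is handed in when it is done.

Besides the shell and the picture viewer there is one more tool, called after "Emit:" as a command line: name --argument value ..., lists and objects as JSON in quotes. drive_tool: Moves the arm, as the interface text tells. Its arguments: {"type":"object","properties":{"motion":{"type":"array","items":{"type":"array","items":{"type":"array","items":{"type":"number"}}}},"squeeze":{"type":"number"}},"required":["motion"]}

```bash
mkdir -p pics; ls; python3 - <<'E'
from rig import observe, viewer
import cv2, numpy as np
s=observe(); print(s)
for n in ("scene","top","wrist"):
    f=viewer.grab_frame(n); cv2.imwrite(f"pics/{n}0.png",f["image"][:,:,::-1]); np.savez(f"{n}0.npz",**f)
    print(n,f["mtx"],f["R"],f["t"])
E
```

```text
pics
{'t': 0.0, 'joints': array([-8.00516085e+01,  1.87312257e+01, -1.10936575e+01,  6.02767840e+01,
        8.67970636e-04,  8.23110191e+01]), 'dq': array([ 0.03566414,  0.15332728,  0.02736252, -0.04022572, -0.06072314,
        0.06448087]), 'effort': array([ 9.86735649e-04, -4.43399298e+01,  2.62436414e+01,  1.54661830e-02,
        1.00468289e-04, -3.68377755e-06]), 'position': array([ 0.16660565, -0.52383658,  0.40389971]), 'tcp_rot': array([[-2.91630675e-04,  9.52993279e-01,  3.02991297e-01],
       [ 1.75036321e-03,  3.02991332e-01, -9.52991705e-01],
       [-9.99998426e-01,  2.52423206e-04, -1.75644594e-03]]), 'contact_force': array([-0.44205446, -0.93534209,  1.06208272]), 'ft_torque': array([-0.00531294, -0.03368826, -0.04272724]), 'width': 0.0857141137447318}
scene [[461.86996013   0.         251.41911045]
 [  0.         461.86996013 191.82280974]
 [  0.           0.           1.        ]] [[ 0.64993827  0.7599045   0.01119789]
 [ 0.45330017 -0.37579225 -0.80826923]
 [-0.60999934  0.53040111 -0.5887066 ]] [-0.28906143 -0.24917881  1.50846545]
top [[469.53832999   0.         254.14052347]
 [  0.         469.53832999 203.11269343]
 [  0.           0.           1.        ]] [[ 0.02878764 -0.9995136   0.01199312]
 [-0.99216147 -0.03003136 -0.12130017]
 [ 0.12160134 -0.00840717 -0.99254342]] [-0.12454289  0.51179231  1.1813245 ]
wrist [[278.1751538   0.        253.2679189]
 [  0.        278.1751538 192.1814666]
 [  0.          0.          1.       ]] [[ 0.30384909 -0.95271934 -0.00126278]
 [-0.90764094 -0.2898747   0.30357961]
 [-0.28959221 -0.09109623 -0.95280524]] [-0.54947293 -0.03923043  0.38035639]
```

View pics/top0.png

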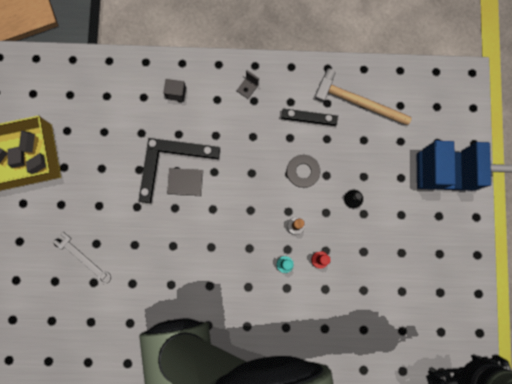

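View pics/scene0.png

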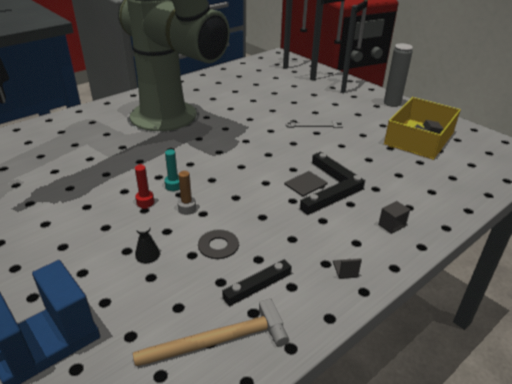

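View pics/wrist0.png

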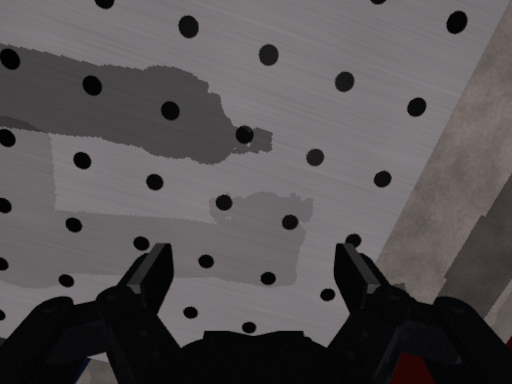

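The wooden-handled pusher is at top (297,226). It could be confused with the turquoise pusher at (285,264), the red one at (320,260) and the black cone knob at (354,198). I choose (297,226) because its handle is wood-brown and its foot is steel. Next I check it in a close crop and enlarge the stop and plate.

```bash
python3 - <<'E'
import cv2
a=cv2.imread("pics/top0.png"); s=cv2.imread("pics/scene0.png")
cv2.imwrite("pics/c1.png",cv2.resize(a[130:210,130:230],None,fx=7,fy=7,interpolation=cv2.INTER_CUBIC))
p=cv2.resize(a[200:280,260:340],None,fx=5,fy=5,interpolation=cv2.INTER_CUBIC)
q=cv2.resize(s[140:220,130:210],None,fx=5,fy=5,interpolation=cv2.INTER_CUBIC)
cv2.imwrite("pics/c2.png",cv2.hconcat([p,q]))
E
```

```text
(no output)
```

View pics/c1.png

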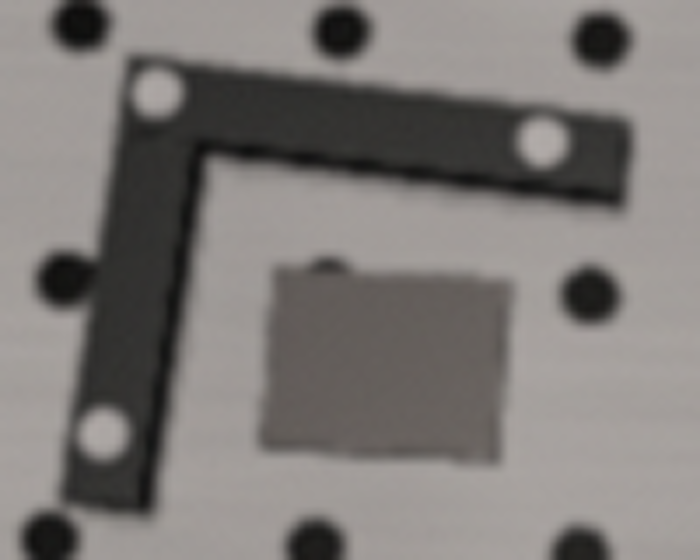

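View pics/c2.png

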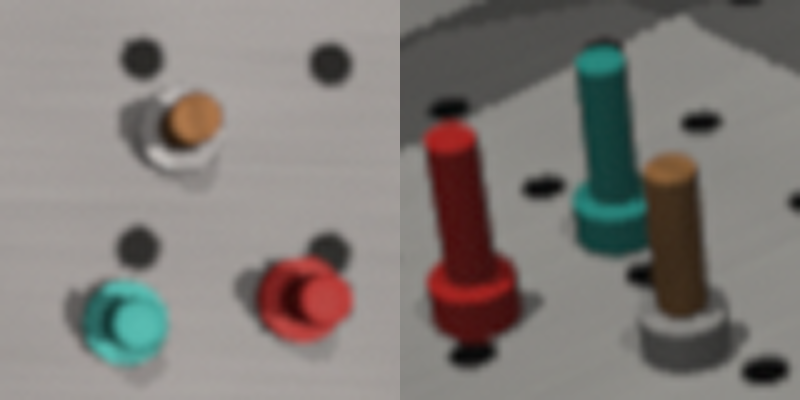

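```bash
cat > h.py <<'E'
import numpy as np
def ray(f,uv,z):
    K,R,t=f["mtx"],f["R"],f["t"]
    d=R.T@np.linalg.inv(K)@np.array([uv[0],uv[1],1.]); c=-R.T@t
    return (c+d*(z-c[2])/d[2])[:2]
def proj(f,X):
    p=f["mtx"]@(f["R"]@np.array(X)+f["t"]); return p[:2]/p[2]
E
python3 - <<'E'
import numpy as np
from h import *
f=dict(np.load("top0.npz")); g=dict(np.load("scene0.npz"))
print("cam",-f["R"].T@f["t"])
o=lambda u,v,k=7,x=130,y=130:((u+.5)/k-.5+x,(v+.5)/k-.5+y)
def P(u,v,z,**k): return ray(f,o(u,v,**k),z)*1000
for nm,pts,z in [("far bot",[(208,154),(620,210)],0),("left bot",[(203,155),(153,517)],0),("far top inner",[(204,145),(625,192)],.03),("left top inner",[(192,150),(140,508)],.03),("far outer",[(133,58),(630,120)],.03),("left outer",[(130,58),(63,495)],.03),("plate TL TR BR BL",[(274,267),(513,281),(500,463),(260,449)],.008)]:
    w=[P(*p,z) for p in pts]; print(nm,np.round(w,1).tolist())
    d=w[1]-w[0]; print("  ang",np.degrees(np.arctan2(d[1],d[0])),np.linalg.norm(d))
print("foot",P(182,128,.025,k=5,x=260,y=200),"top",P(196,119,.105,k=5,x=260,y=200))
q=lambda u,v:((u-400+.5)/5-.5+130,(v+.5)/5-.5+140)
print("scene top",ray(g,q(670,170),.105)*1000,"foot top",ray(g,q(685,313),.025)*1000)
for n,(u,v) in dict(turq=(139,323),red=(326,298)).items(): print(n,P(u,v,.105,k=5,x=260,y=200))
E
```

```text
cam [ 0.36771527 -0.0991809   1.23609001]
far bot [[650.7, 148.6], [633.8, -9.8]]
  ang -96.08580300784894 159.35836227561754
left bot [[650.2, 150.5], [510.1, 161.9]]
  ang 175.35688778998983 140.56787678148893
far top inner [[647.2, 144.3], [634.2, -13.6]]
  ang -94.69198669246329 158.42529650977175
left top inner [[645.1, 148.7], [509.8, 160.5]]
  ang 174.98781252559183 135.8072134977628
far outer [[679.6, 172.6], [661.8, -14.4]]
  ang -95.45044486204782 187.9038224123929
left outer [[679.6, 173.8], [513.8, 189.1]]
  ang 174.70314149057302 166.49415586718715
plate TL TR BR BL [[605.9, 119.8], [603.3, 29.1], [533.6, 31.0], [536.1, 121.5]]
  ang -91.62511460266505 90.71362228634146
foot [ 461.83531602 -219.32892351] top [ 460.17684481 -218.08660902]
scene top [ 463.45572603 -219.91369375] foot top [ 465.86064244 -220.23528984]
turq [ 361.60723786 -192.49306497]
red [ 376.06183771 -281.92401925]
```

The crops confirm it: brown wooden handle and bare steel foot, at about (462,-219) mm. The stop's inner corner is at about (649,149) mm with yaw -5.1°. The plate centre is at about (570,75) mm with yaw -1.6°. First I turn the tool so that tool z is stop +x and tool y is stop +y.

Emit:
drive_tool --motion '[[[-6.7,0,0,4,0,0,100],[-6.7,0,0,4,0,0,100],[-6.7,0,0,4,0,0,100],[-6.7,0,0,4,0,0,100],[-6.7,0,0,4,0,0,100],[-6.7,0,0,4,0,0,100],[-6.7,0,0,4,0,0,100],[-6.7,0,0,4,0,0,100],[-6.7,0,0,4,0,0,100],[-6.7,0,0,4,0,0,100]]]' --squeeze 80

```text
t: 0.98
position: [0.1664, -0.5228, 0.36]
tcp_rot: [[-0.001, 0.038, 0.999], [0.006, 0.999, -0.038], [-1.0, 0.006, -0.001]]
contact_force: [-0.2, 0.9, 0.2]
width: 0.0854
```

```bash
cat >> h.py <<'E'
def go(s,xyz,yaw=84.9):
    "turn (rotvec deg) and shift (mm) in tool axes to reach TCP xyz, tool down, tool y at yaw"
    from scipy.spatial.transform import Rotation as Ro
    c,n=np.cos(np.radians(yaw)),np.sin(np.radians(yaw))
    Rt=np.array([[0,c,n],[0,n,-c],[-1,0,0]])
    R=s["tcp_rot"]
    return np.round(Ro.from_matrix(R.T@Rt).as_rotvec(degrees=True),2), np.round(Rt.T@(np.array(xyz)-s["position"])*1000,1)
E
python3 - <<'E'
from h import *; from rig import observe
s=observe(); print(s["t"],s["position"],s["joints"].round(1)); print(go(s,(.462,-.219,.300)))
E
```

```text
0.9833 [ 0.16640892 -0.52278797  0.3600319 ] [-80.1  20.6 -15.   54.7  -0.   12.1]
(array([ 2.94, -0.09, -0.36]), array([ 60. , 328.9, 267.4]))
```

Emit:
drive_tool --motion '[[[1.5,0,0,5,31,25,100],[1.5,0,0,5,31,25,100],[0,0,0,5,31,25,100],[0,0,0,5,31,25,100],[0,0,0,5,31,25,100],[0,0,0,5,31,25,100],[0,0,0,5,31,25,100],[0,0,0,5,31,25,100],[0,0,0,5,31,25,100],[0,0,0,5,31,25,100]]]'

```text
t: 1.82
position: [0.4457, -0.2296, 0.3066]
tcp_rot: [[-0.003, 0.104, 0.995], [0.003, 0.995, -0.104], [-1.0, 0.003, -0.003]]
contact_force: [0.9, -0.4, -0.2]
width: 0.0854
```

```bash
python3 - <<'E'
from h import *; from rig import observe,viewer
import cv2
s=observe(); print(s["t"],s["position"],s["joints"].round(1)); print(go(s,(.462,-.219,.300)))
f=viewer.grab_frame("wrist"); cv2.imwrite("pics/w1.png",f["image"][:,:,::-1]); np.savez("w1.npz",**f)
for z in (0,.025,.105): print(proj(f,(.462,-.219,z)))
E
```

```text
1.8167 [ 0.445666   -0.22957802  0.30655619] [-35.7  19.  -26.3  44.9   0.1  60.2]
(array([-0.86, -0.17, -0.18]), array([ 6.6, 12. , 15.3]))
[268.15116805 172.07827717]
[269.44086111 178.29930046]
[275.82293299 209.08415854]
```

View pics/w1.png

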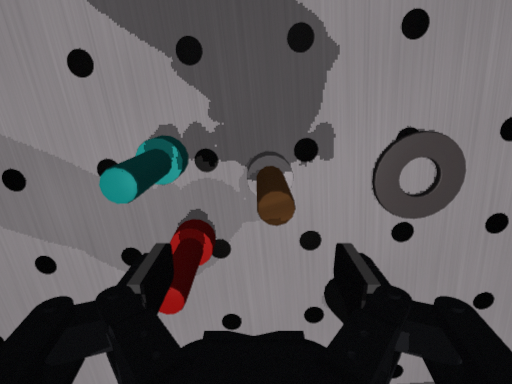

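The wrist view puts the wooden handle's top at (276,209). My estimate projects to (275.8,209.1), so the position holds. I centre over it and descend.

Emit:
drive_tool --motion '[[[-0.9,0,0,0,12,15,100],[0,0,0,0,0,0,100],[0,0,0,14,0,0,100],[0,0,0,14,0,0,100],[0,0,0,14,0,0,100],[0,0,0,14,0,0,100],[0,0,0,14,0,0,100],[0,0,0,12,0,0,100],[0,0,0,0,0,0,100],[0,0,0,0,0,0,100]]]'

```text
t: 2.7
position: [0.4662, -0.2107, 0.2195]
tcp_rot: [[-0.003, 0.07, 0.998], [0.008, 0.997, -0.07], [-1.0, 0.008, -0.003]]
contact_force: [0.4, -0.5, 0.3]
width: 0.0855
```

```bash
python3 - <<'E'
from h import *; from rig import observe,viewer
import cv2
s=observe(); print(s["t"],s["position"]); print(go(s,(.462,-.219,.220)))
f=viewer.grab_frame("wrist"); cv2.imwrite("pics/w2.png",f["image"][:,:,::-1])
E
```

```text
2.7 [ 0.46616435 -0.21068282  0.21949781]
(array([ 1.06, -0.19, -0.46]), array([-0.5, -8.7, -3.4]))
```

View pics/w2.png

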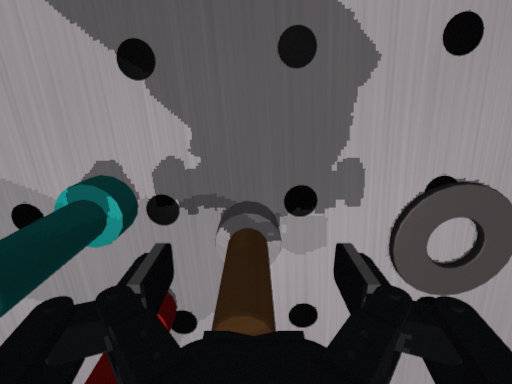

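The handle stands between the fingers with the TCP 9 mm off along tool y. I correct that, then close.

Emit:
drive_tool --motion '[[[1.0,-0.2,-0.4,0,-4,-2,100],[0,0,0,0,-3,-1,100],[0,0,0,0,0,0,100],[0,0,0,0,0,0,0],[0,0,0,0,0,0,0],[0,0,0,0,0,0,0],[0,0,0,0,0,0,0],[0,0,0,0,0,0,0],[0,0,0,0,0,0,0],[0,0,0,0,0,0,0]]]' --squeeze 80

```text
t: 3.58
position: [0.463, -0.2197, 0.2234]
tcp_rot: [[0.005, 0.091, 0.996], [-0.004, 0.996, -0.091], [-1.0, -0.003, 0.005]]
contact_force: [0.3, -0.4, -0.1]
width: 0.0241
```

```bash
python3 - <<'E'
from h import *; from rig import observe,viewer
import cv2
s=observe(); print(s["t"],s["position"],s["width"],s["contact_force"]); print(go(s,(.462,-.219,.220)))
f=viewer.grab_frame("wrist"); cv2.imwrite("pics/w3.png",f["image"][:,:,::-1])
E
```

```text
3.5833 [ 0.46296514 -0.21966895  0.2234323 ] 0.02409186678864392 [ 0.33522161 -0.36731624 -0.07106753]
(array([-0.1 ,  0.3 ,  0.18]), array([ 3.4,  0.6, -1. ]))
```

View pics/w3.png

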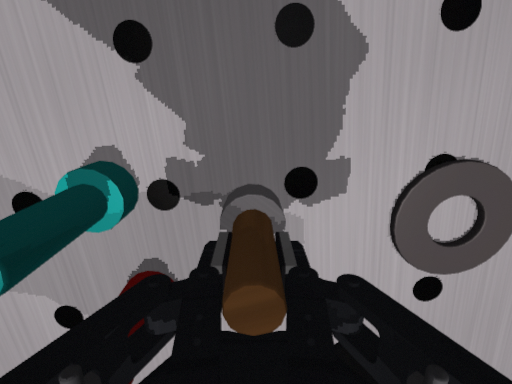

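The grip is closed on the handle at 24 mm opening. I lift and carry it to the near side of the plate.

Emit:
drive_tool --motion '[[[0,0,0,-6,0,0,0],[0,0,0,-12,0,0,0],[0,0,0,-12,0,0,0],[0,0,0,0,20,1,0],[0,0,0,0,36,1,0],[0,0,0,0,36,1,0],[0,0,0,0,36,1,0],[0,0,0,0,36,1,0],[0,0,0,0,25,1,0],[0,0,0,0,15,1,0]]]' --squeeze 100

```text
t: 4.47
position: [0.4885, -0.0123, 0.2543]
tcp_rot: [[0.001, 0.1, 0.995], [-0.002, 0.995, -0.1], [-1.0, -0.002, 0.001]]
contact_force: [0.7, -0.2, -2.6]
width: 0.0243
```

```bash
cat >> h.py <<'E'
C=np.array([.649,.149]); YAW=-5.1
_a=np.radians(YAW); EX=np.array([np.cos(_a),np.sin(_a)]); EY=np.array([-np.sin(_a),np.cos(_a)])
def st(p): d=(np.array(p)[:2]-C)*1000; return np.round([d@EX,d@EY],1)
def wd(x,y): return C+(x*EX+y*EY)/1000
E
python3 - <<'E'
from h import *; from rig import observe,viewer
import cv2
s=observe(); print(s["t"],s["position"],s["width"],s["contact_force"],st(s["position"])); print(go(s,(*wd(-140,-80.5),.2265)))
for n in("wrist","top"):
    f=viewer.grab_frame(n); cv2.imwrite(f"pics/{n}4.png",f["image"][:,:,::-1]);np.savez(f"{n}4.npz",**f)
E
```

```text
4.4667 [ 0.48848419 -0.01232711  0.25431111] 0.024340902288465114 [ 0.66242023 -0.15391365 -2.64070299] [-145.5 -175. ]
(array([-0.66,  0.08,  0.09]), array([27.8, 94.5,  5.5]))
```

View pics/wrist4.png

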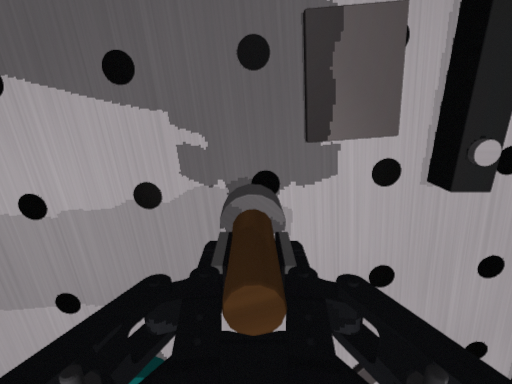

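View pics/top4.png

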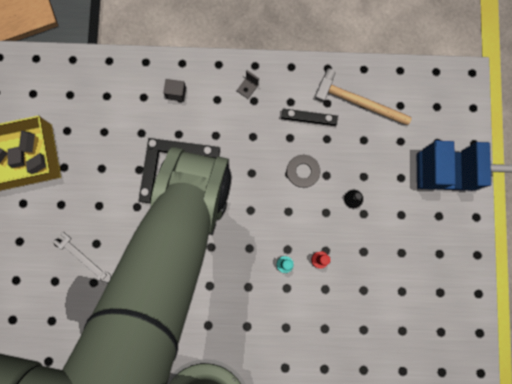

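The tool is held and hangs straight (2.6 N). I move on by 94 mm and lower it to 3 mm above the table.

Emit:
drive_tool --motion '[[[-0.6,0,0,0,22,1,0],[0,0,0,0,26,1,0],[0,0,0,0,22,1,0],[0,0,0,0,10,0,0],[0,0,0,0,3,0,0],[0,0,0,6,0,0,0],[0,0,0,7,0,0,0],[0,0,0,6,0,0,0],[0,0,0,3,0,0,0],[0,0,0,0,0,0,0]]]'

```text
t: 5.4
position: [0.4986, 0.0675, 0.2292]
tcp_rot: [[-0.003, 0.094, 0.996], [-0.007, 0.996, -0.094], [-1.0, -0.007, -0.002]]
contact_force: [0.1, 0.1, -3.1]
width: 0.0236
```

```bash
cat > look.py <<'E'
import sys,cv2
from h import *; from rig import observe,viewer
k=sys.argv[1]; tx,ty,tz=map(float,sys.argv[2:5])
s=observe(); print(s["t"],s["position"].round(4),s["width"].round(4),s["contact_force"].round(1),st(s["position"])); print(go(s,(*wd(tx,ty),tz)))
for n in sys.argv[5:]:
    f=viewer.grab_frame(n); cv2.imwrite(f"pics/{n}{k}.png",f["image"][:,:,::-1]);np.savez(f"{n}{k}.npz",**f)
E
python3 look.py 5 -140 -80.5 .2265 wrist scene
```

```text
Traceback (most recent call last):
  File "look.py", line 4, in <module>
    s=observe(); print(s["t"],s["position"].round(4),s["width"].round(4),s["contact_force"].round(1),st(s["position"])); print(go(s,(*wd(tx,ty),tz)))
                                                     ^^^^^^^^^^^^^^^^
AttributeError: 'float' object has no attribute 'round'
```

```bash
sed -i 's/s\["width"\].round(4)/round(s["width"],4)/' look.py
python3 look.py 5 -140 -80.5 .2265 wrist scene; python3 - <<'E'
import cv2
s=cv2.imread("pics/scene5.png")
cv2.imwrite("pics/s5c.png",cv2.resize(s[110:230,250:400],None,fx=5,fy=5,interpolation=cv2.INTER_CUBIC))
E
```

```text
5.4 [0.4986 0.0675 0.2292] 0.0236 [ 0.1  0.1 -3.1] [-142.5  -94.6]
(array([-0.3 , -0.12,  0.41]), array([ 2.7, 14.1,  2.5]))
```

View pics/wrist5.png

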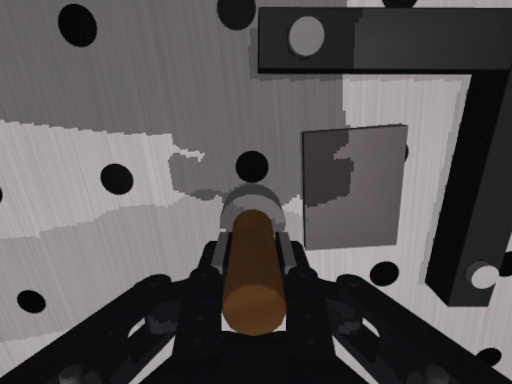

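View pics/s5c.png

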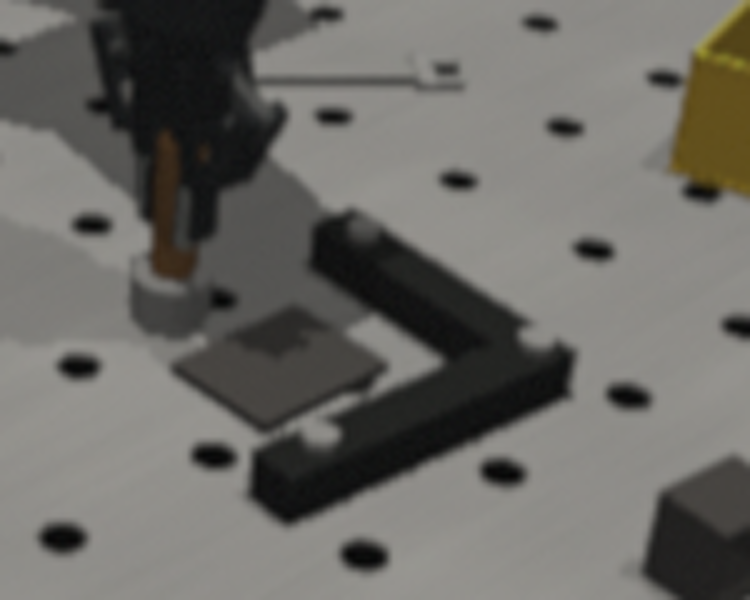

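```bash
python3 - <<'E'
from h import *
f=dict(np.load("wrist5.npz"))
for p in [(302,131),(406,125),(399,246),(305,249)]: print("plate",st(ray(f,p,.008)))
for p in [(260,73),(474,73),(428,289)]: print("bar bottom",st(ray(f,p,0)))
for p in [(475,72),(437,268)]: print("bar top",st(ray(f,p,0.03)))
E
```

```text
plate [-109.2  -36. ]
plate [-40.1 -32.4]
plate [ -30.5 -122.9]
plate [-102.4 -125.3]
bar bottom [-137.3    0.7]
bar bottom [3.2 0.1]
bar bottom [   5.1 -168.3]
bar top [-18.2  -2. ]
bar top [ -14.1 -128. ]
```

Wrist view: plate corners at (302,131), (406,125), (399,246) and (305,249). That agrees with the top-view estimate: near edge at x≈-106 and centre at y≈-79 in stop axes. I line up, lower the last 3 mm and start pushing along stop +x.

Emit:
drive_tool --motion '[[[-0.3,-0.1,0.4,1,7,0,0],[0,0,0,1.5,6,0,0],[0,0,0,0.5,1,0,0],[0,0,0,0,0,4,0],[0,0,0,0,0,5,0],[0,0,0,0,0,5,0],[0,0,0,0,0,5,0],[0,0,0,0,0,5,0],[0,0,0,0,0,3,0],[0,0,0,0,0,0,0]]]'

```text
t: 6.33
position: [0.5283, 0.0805, 0.2266]
tcp_rot: [[-0.004, 0.088, 0.996], [0.002, 0.996, -0.088], [-1.0, 0.001, -0.005]]
contact_force: [-2.1, -0.3, -2.2]
width: 0.0242
```

```bash
python3 look.py 6 -92 -80.5 .2255 wrist
```

```text
6.3333 [0.5283 0.0805 0.2266] 0.0242 [-2.1 -0.3 -2.2] [-114.1  -78.9]
(array([ 0.05, -0.26, -0.08]), array([ 1.1, -1.6, 22.1]))
```

View pics/wrist6.png

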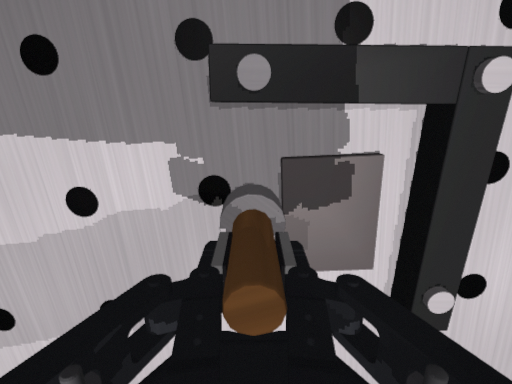

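The plate slides with about 2 N of push. I continue towards the far bar.

Emit:
drive_tool --motion '[[[0,0,0,0,-0.5,3,0],[0,0,0,0,-0.5,3,0],[0,0,0,0,0,3,0],[0,0,0,0,0,3,0],[0,0,0,0,0,2,0],[0,0,0,0,0,2,0],[0,0,0,0,0,1.5,0],[0,0,0,0,0,1.5,0],[0,0,0,0,0,1.5,0],[0,0,0,0,0,1.5,0]]]'

```text
t: 7.22
position: [0.5501, 0.0773, 0.2258]
tcp_rot: [[-0.009, 0.088, 0.996], [0.002, 0.996, -0.088], [-1.0, 0.001, -0.009]]
contact_force: [-2.7, 0.1, -0.4]
width: 0.0243
```

```bash
python3 look.py 7 -92 -80.5 .2255 wrist
```

```text
7.2167 [0.5501 0.0773 0.2258] 0.0243 [-2.7  0.1 -0.4] [-92.2 -80.2]
(array([ 0.05, -0.54, -0.07]), array([ 0.3, -0.3,  0.2]))
```

View pics/wrist7.png

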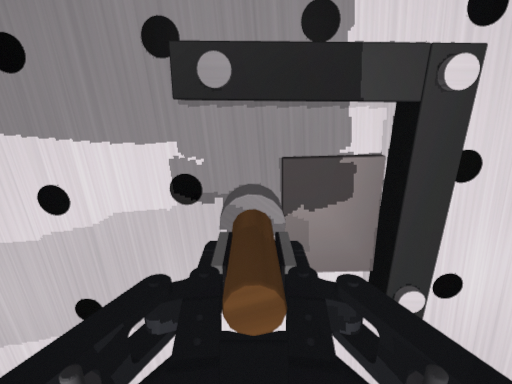

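The foot is starting to rest on the table (fz -0.4), so I raise it 1 mm, correct the tilt and keep going gently until the push force rises.

Emit:
drive_tool --motion '[[[0,-0.5,0,-1,0,1,0],[0,0,0,-0.5,0,1,0],[0,0,0,0,0,1,0],[0,0,0,0,0,1,0],[0,0,0,0,0,1,0],[0,0,0,0,0,1,0],[0,0,0,0,0,1,0],[0,0,0,0,0,1,0],[0,0,0,0,0,1,0],[0,0,0,0,0,1,0]]]'

```text
t: 8.1
position: [0.5542, 0.0774, 0.2258]
tcp_rot: [[-0.016, 0.086, 0.996], [0.004, 0.996, -0.086], [-1.0, 0.002, -0.016]]
contact_force: [-6.9, 0.2, 0.4]
width: 0.0239
```

```bash
python3 look.py 8 -92 -80.5 .2265 wrist
```

```text
8.1 [0.5542 0.0774 0.2258] 0.0239 [-6.9  0.2  0.4] [-88.  -79.7]
(array([ 0.14, -0.92, -0.13]), array([-0.7, -0.8, -4. ]))
```

View pics/wrist8.png

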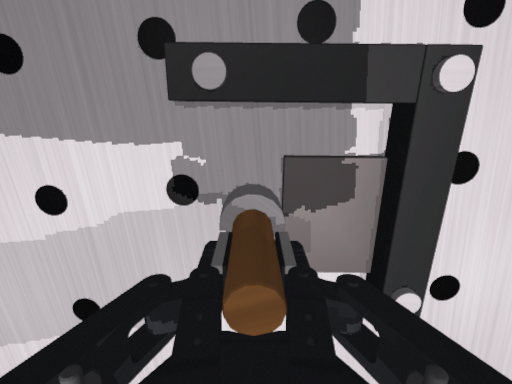

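The plate sits against the far bar: its far edge meets the bar's foot line at about (387,156), and the push is 7 N. I back off, lift, and go round to the right-hand side of the plate.

Emit:
drive_tool --motion '[[[0,-0.9,0,0,0,-6,0],[0,0,0,-2,0,-8,0],[0,0,0,-10,0,-3,0],[0,0,0,-12,-6,0,0],[0,0,0,-6,-20,5,0],[0,0,0,0,-25,13,0],[0,0,0,0,-22,16,0],[0,0,0,0,-6,16,0],[0,0,0,0,0,8,0],[0,0,0,0,0,0,0]]]'

```text
t: 8.98
position: [0.5963, -0.012, 0.2708]
tcp_rot: [[0.025, 0.086, 0.996], [-0.005, 0.996, -0.086], [-1.0, -0.003, 0.026]]
contact_force: [-0.4, -0.9, -3.1]
width: 0.0241
```

```bash
python3 look.py 9 -37 -163 .2265 wrist
```

```text
8.9833 [ 0.5963 -0.012   0.2708] 0.0241 [-0.4 -0.9 -3.1] [ -38.2 -165.1]
(array([0.17, 1.47, 0.19]), array([44.3,  2.1,  1.2]))
```

View pics/wrist9.png

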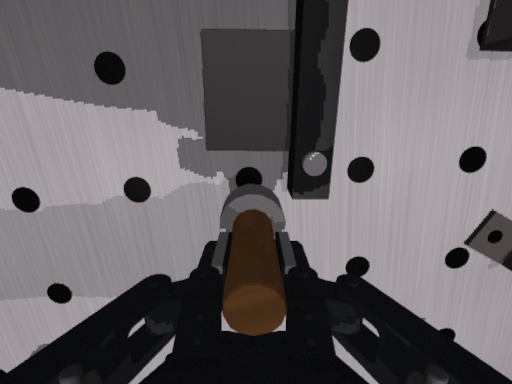

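The plate lies flush along the far bar, edge at col ~293. The tool is centred on its right edge at col ~252. I level it, lower it and begin the +y push.

Emit:
drive_tool --motion '[[[0,1.4,0,8,0,0,0],[0,0,0,12,0,0,0],[0,0,0,11,0,0,0],[0,0,0,6,0,0,0],[0,0,0,2,0,0,0],[0,0,0,0,4,0,0],[0,0,0,0,5,0,0],[0,0,0,0,5,0,0],[0,0,0,0,3,0,0],[0,0,0,0,0,0,0]]]'

```text
t: 9.87
position: [0.5942, 0.0083, 0.2275]
tcp_rot: [[-0.007, 0.083, 0.997], [-0.005, 0.997, -0.083], [-1.0, -0.006, -0.007]]
contact_force: [-0.7, -0.7, -4.3]
width: 0.024
```

```bash
python3 look.py 10 -37 -112 .2265 wrist
```

```text
9.8667 [0.5942 0.0083 0.2275] 0.024 [-0.7 -0.7 -4.3] [ -42.1 -145. ]
(array([ 0.34, -0.37,  0.33]), array([ 1. , 33. ,  5.1]))
```

View pics/wrist10.png

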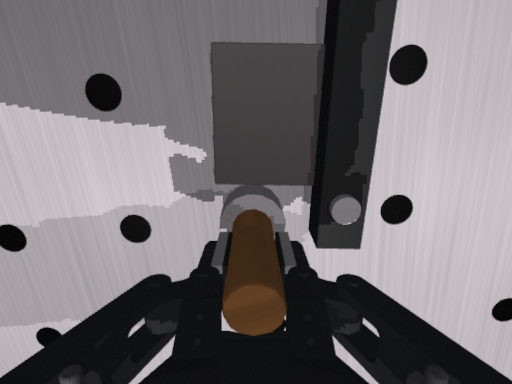

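It is just about touching, but 5–7 mm too far from the bar. I back off slightly, shift toward the bar and push.

Emit:
drive_tool --motion '[[[0.3,-0.3,0.3,1,-4,2,0],[0,0,0,0,-1,3,0],[0,0,0,0,0,3,0],[0,0,0,0,4,1,0],[0,0,0,0,5,0,0],[0,0,0,0,5,0,0],[0,0,0,0,5,0,0],[0,0,0,0,5,0,0],[0,0,0,0,5,0,0],[0,0,0,0,3,0,0]]]'

```text
t: 10.75
position: [0.6073, 0.0343, 0.2278]
tcp_rot: [[0.001, 0.092, 0.996], [-0.005, 0.996, -0.092], [-1.0, -0.005, 0.001]]
contact_force: [0.1, -2.2, -2.3]
width: 0.024
```

```bash
python3 look.py 11 -35 -112 .2265 wrist
```

```text
10.75 [0.6073 0.0343 0.2278] 0.024 [ 0.1 -2.2 -2.3] [ -31.3 -117.9]
(array([-0.17,  0.08,  0.28]), array([ 1.3,  5.9, -3.7]))
```

View pics/wrist11.png

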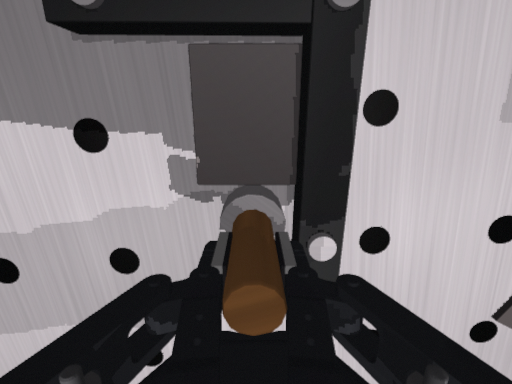

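About 6 mm of gap is left to the left bar, and the plate is turned a degree or two. I continue gently until contact.

Emit:
drive_tool --motion '[[[0,0,0,0,1,-1,0],[0,0,0,0,1.5,0,0],[0,0,0,0,1.5,0,0],[0,0,0,0,1.5,0,0],[0,0,0,0,1.2,0,0],[0,0,0,0,1.2,0,0],[0,0,0,0,1.2,0,0],[0,0,0,0,1.2,0,0],[0,0,0,0,1.2,0,0],[0,0,0,0,1.2,0,0]]]'

```text
t: 11.63
position: [0.6073, 0.0438, 0.2282]
tcp_rot: [[-0.0, 0.096, 0.995], [-0.023, 0.995, -0.096], [-1.0, -0.022, 0.002]]
contact_force: [-0.7, -4.9, -2.5]
width: 0.0239
```

```bash
python3 look.py 12 -35 -112 .2265 wrist
```

```text
11.6333 [0.6073 0.0438 0.2282] 0.0239 [-0.7 -4.9 -2.5] [ -32.2 -108.5]
(array([-0.39,  0.11,  1.29]), array([ 1.7, -3.5, -2.8]))
```

View pics/wrist12.png

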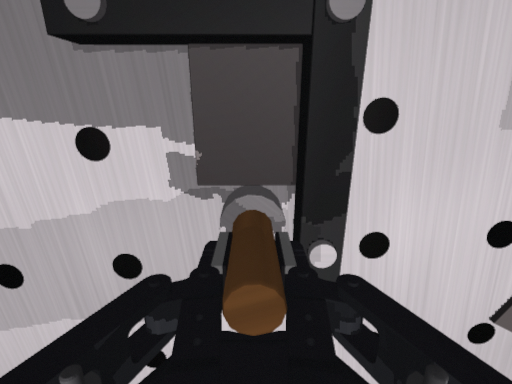

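The plate has met the left bar (4.9 N and rising). I press a bit more, then back off and go round to repeat the +x push.

Emit:
drive_tool --motion '[[[0,0,0.5,0,2,0,0],[0,0,0,0,2,0,0],[0,0,0,0,2.5,0,0],[0,0,0,0,2.5,0,0],[0,0,0,0,2.5,0,0],[0,0,0,0,2.5,0,0],[0,0,0,0,2.5,0,0],[0,0,0,0,2.5,0,0],[0,0,0,0,2.5,0,0],[0,0,0,0,2.5,0,0]]]'

```text
t: 12.52
position: [0.6083, 0.0534, 0.2288]
tcp_rot: [[-0.006, 0.111, 0.994], [-0.064, 0.992, -0.111], [-0.998, -0.064, 0.001]]
contact_force: [-2.2, -8.0, -0.5]
width: 0.0242
```

```bash
python3 look.py 13 -35 -112 .2265 wrist
```

```text
12.5167 [0.6083 0.0534 0.2288] 0.0242 [-2.2 -8.  -0.5] [-32.  -98.9]
(array([-1.28,  0.01,  3.67]), array([  2.3, -13.1,  -3. ]))
```

View pics/wrist13.png

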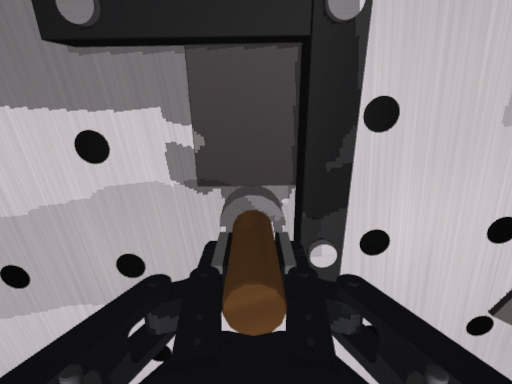

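The plate is pressed against both bars and the far-left corner is closed. I retreat, straighten the tool, lift and go round to the near side.

Emit:
drive_tool --motion '[[[0,0,1.5,0,-10,-1,0],[-0.6,0,2,0,-10,-1,0],[-0.6,0,0,-6,-3,0,0],[0,0,0,-12,0,-6,0],[0,0,0,-10,0,-20,0],[0,0,0,-3,0,-22,0],[0,0,0,0,12,-20,0],[0,0,0,0,22,-8,0],[0,0,0,0,22,0,0],[0,0,0,0,8,0,0]]]'

```text
t: 13.4
position: [0.5292, 0.1026, 0.2692]
tcp_rot: [[0.006, 0.094, 0.996], [0.014, 0.995, -0.094], [-1.0, 0.014, 0.005]]
contact_force: [0.8, 0.4, -2.7]
width: 0.0243
```

```bash
python3 look.py 14 -110 -48 .2268 wrist
```

```text
13.4 [0.5292 0.1026 0.2692] 0.0243 [ 0.8  0.4 -2.7] [-115.2  -56.8]
(array([-0.29,  0.27, -0.82]), array([42.4,  8.8,  5.2]))
```

View pics/wrist14.png

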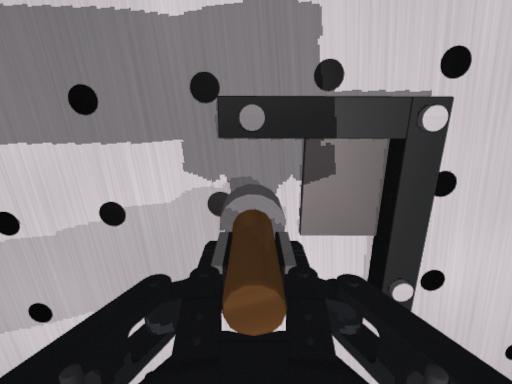

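The plate looks seated. A confirming +x push follows: lower the tool, then push to contact.

Emit:
drive_tool --motion '[[[-0.3,0.2,-0.8,6,2,0,0],[0,0,0,12,4,0,0],[0,0,0,11,0,0,0],[0,0,0,6,0,0,0],[0,0,0,1.5,0,1,0],[0,0,0,0,0,3,0],[0,0,0,0,0,4,0],[0,0,0,0,0,4,0],[0,0,0,0,0,3,0],[0,0,0,0,0,2,0]]]'

```text
t: 14.28
position: [0.55, 0.1053, 0.2321]
tcp_rot: [[0.003, 0.088, 0.996], [-0.004, 0.996, -0.088], [-1.0, -0.003, 0.003]]
contact_force: [-0.3, -0.4, -2.3]
width: 0.0243
```

```bash
python3 look.py 15 -92 -48 .2268 wrist
```

```text
14.2833 [0.55   0.1053 0.2321] 0.0243 [-0.3 -0.4 -2.3] [-94.7 -52.3]
(array([0.03, 0.19, 0.19]), array([5.3, 4.3, 2.7]))
```

View pics/wrist15.png

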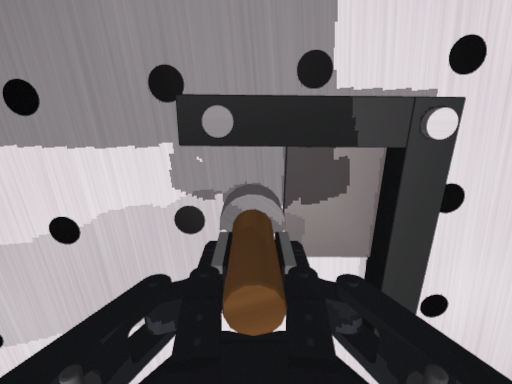

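The foot is still about 7 mm up, too high for an 8 mm plate. I back off 3 mm, lower it 5 mm, then push.

Emit:
drive_tool --motion '[[[0,0,0,0,0,-4,0],[0,0,0,3,2,-1,0],[0,0,0,2,2,0,0],[0,0,0,0.5,0,1,0],[0,0,0,0,0,2,0],[0,0,0,0,0,2,0],[0,0,0,0,0,2,0],[0,0,0,0,0,2,0],[0,0,0,0,0,2,0],[0,0,0,0,0,2,0]]]'

```text
t: 15.17
position: [0.5554, 0.1095, 0.2256]
tcp_rot: [[-0.006, 0.087, 0.996], [-0.003, 0.996, -0.087], [-1.0, -0.003, -0.006]]
contact_force: [-5.8, 1.0, 0.6]
width: 0.0241
```

```bash
python3 look.py 16 -92 -48 .2268 wrist
```

```text
15.1667 [0.5554 0.1095 0.2256] 0.0241 [-5.8  1.   0.6] [-89.7 -47.7]
(array([ 0.1 , -0.35,  0.19]), array([-1.2, -0.3, -2.3]))
```

View pics/wrist16.png

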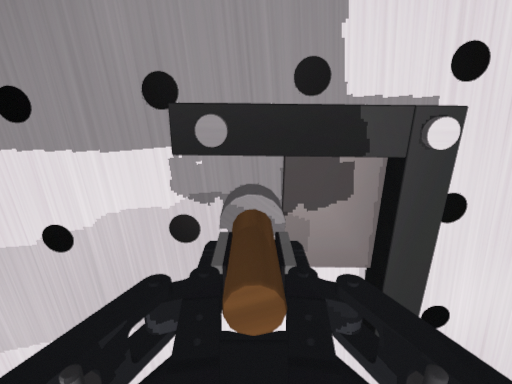

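Contact at 5.8 N. I press a little harder, then back off.

Emit:
drive_tool --motion '[[[0,0,0,-1,0,2,0],[0,0,0,0,0,2.5,0],[0,0,0,0,0,3,0],[0,0,0,0,0,3,0],[0,0,0,0,0,3,0],[0,0,0,0,0,3,0],[0,0,0,0,0,3,0],[0,0,0,0,0,3,0],[0,0,0,0,0,3,0],[0,0,0,0,0,3,0]]]'

```text
t: 16.05
position: [0.567, 0.1084, 0.2244]
tcp_rot: [[-0.059, 0.084, 0.995], [0.002, 0.996, -0.084], [-0.998, -0.003, -0.059]]
contact_force: [-9.9, 0.2, 7.6]
width: 0.0241
```

```bash
python3 look.py 17 -92 -48 .2268 wrist scene; python3 - <<'E'
import cv2
s=cv2.imread("pics/scene17.png")
w=cv2.imread("pics/wrist17.png")
A=cv2.resize(s[130:230,280:380],None,fx=4,fy=4,interpolation=cv2.INTER_CUBIC)
B=cv2.resize(w[100:300,270:470],None,fx=2,fy=2,interpolation=cv2.INTER_CUBIC)
cv2.imwrite("pics/s17c.png",cv2.hconcat([A,B]))
E
```

```text
16.05 [0.567  0.1084 0.2244] 0.0241 [-9.9  0.2  7.6] [-78.  -47.7]
(array([ 0.28, -3.37,  0.17]), array([ -2.4,  -0.3, -14. ]))
```

View pics/s17c.png

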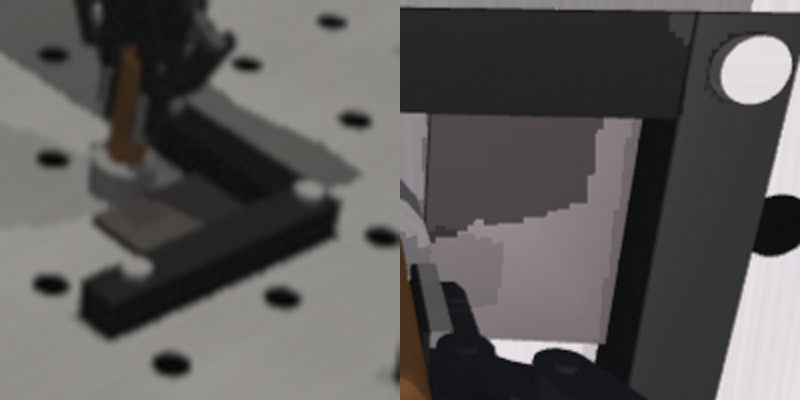

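I retreat, straighten, lift, and move away to where the tool stood, so that the top camera can see the plate.

Emit:
drive_tool --motion '[[[0,-1,0,-1,0,-8,0],[0,-1.5,0,-1,0,-12,0],[0,-1,0,-4,0,-10,0],[0,0,0,-10,0,-5,0],[0,0,0,-12,-10,-5,0],[0,0,0,-8,-25,-4,0],[0,0,0,0,-36,-4,0],[0,0,0,0,-36,-4,0],[0,0,0,0,-36,-4,0],[0,0,0,0,-36,-4,0]]]'

```text
t: 16.98
position: [0.5003, -0.0661, 0.2706]
tcp_rot: [[0.027, 0.071, 0.997], [-0.004, 0.998, -0.07], [-1.0, -0.002, 0.027]]
contact_force: [0.3, -0.5, -2.3]
width: 0.0241
```

```bash
python3 - <<'E'
from h import *; from rig import observe
s=observe(); print(s["t"],s["position"],s["contact_force"]); print(go(s,(.462,-.219,.245)))
E
```

```text
16.9833 [ 0.50033996 -0.06610659  0.27058759] [ 0.34150876 -0.46301072 -2.27110996]
(array([1.05, 1.53, 0.11]), array([  25.6, -155.7,  -24.6]))
```

Emit:
drive_tool --motion '[[[1,1.5,0,1,-25,-4,0],[0,0,0,2,-32,-5,0],[0,0,0,2,-32,-5,0],[0,0,0,2,-30,-4,0],[0,0,0,2,-15,-3,0],[0,0,0,3,-5,-1,0],[0,0,0,3,0,0,0],[0,0,0,3,0,0,0],[0,0,0,2,0,0,0],[0,0,0,0,0,0,0]]]'

```text
t: 17.82
position: [0.4713, -0.2202, 0.2596]
tcp_rot: [[0.018, 0.099, 0.995], [-0.015, 0.995, -0.099], [-1.0, -0.013, 0.02]]
contact_force: [0.4, 0.1, -2.8]
width: 0.0245
```

```bash
python3 - <<'E'
from h import *; from rig import observe,viewer
import cv2
s=observe(); print(s["t"],s["position"],s["contact_force"]); print(go(s,(.462,-.219,.2260)))
for n in("top","scene","wrist"):
    f=viewer.grab_frame(n); cv2.imwrite(f"pics/{n}18.png",f["image"][:,:,::-1]);np.savez(f"{n}18.npz",**f)
a=cv2.imread("pics/top18.png");b=cv2.imread("pics/scene18.png")
cv2.imwrite("pics/t18c.png",cv2.resize(a[130:210,130:230],None,fx=7,fy=7,interpolation=cv2.INTER_CUBIC))
cv2.imwrite("pics/s18c.png",cv2.resize(b[130:230,250:390],None,fx=5,fy=5,interpolation=cv2.INTER_CUBIC))
E
```

```text
17.8167 [ 0.47133413 -0.22017981  0.25963065] [ 0.36732202  0.09565591 -2.84053337]
(array([-0.57,  1.13,  0.75]), array([33.6,  0.3, -9.4]))
```

View pics/t18c.png

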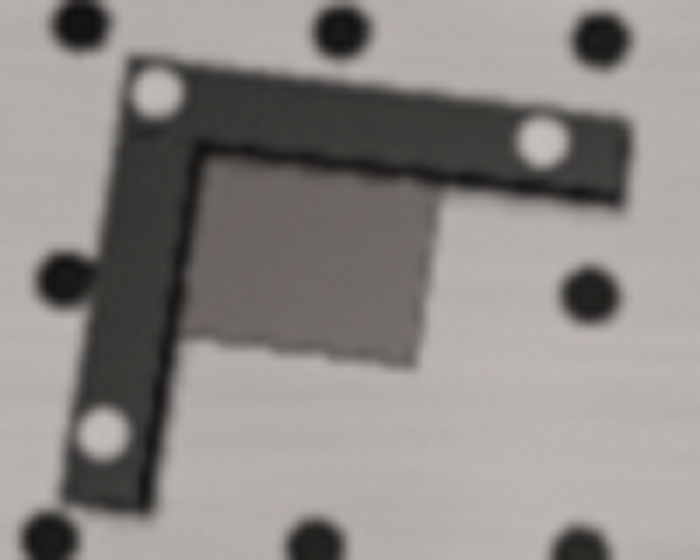

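View pics/s18c.png

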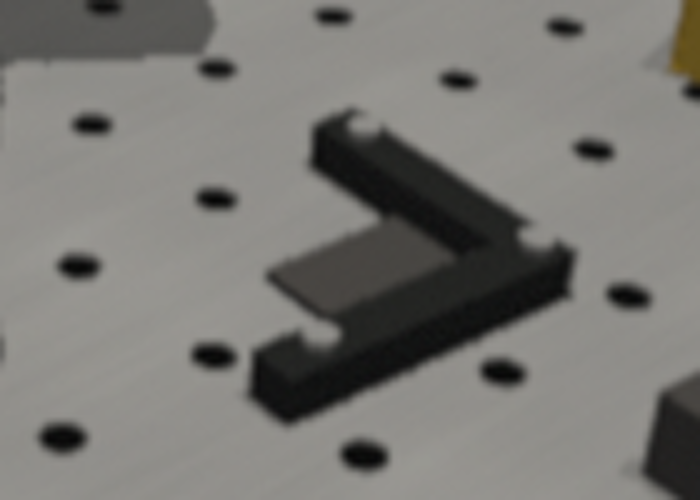

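View pics/wrist18.png

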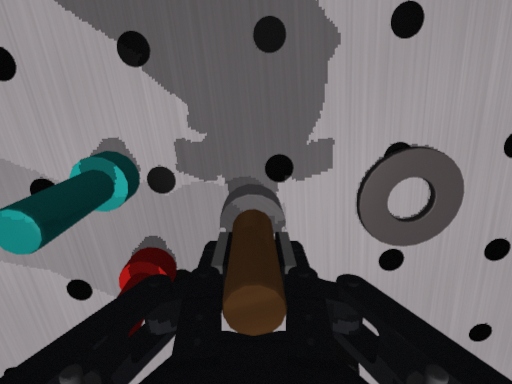

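The top crop shows the plate in the corner with no light strip at either bar. I check the corner positions numerically against the home pose.

```bash
python3 - <<'E'
from h import *
f=dict(np.load("top18.npz"))
o=lambda u,v:((u+.5)/7-.5+130,(v+.5)/7-.5+130)
for p in [(415,367),(440,182),(185,337),(207,157)]: print(st(ray(f,o(*p),.008)))
for c in [(-70,-90),(0,-90),(-70,0),(0,0)]:
    q=proj(f,(*wd(*c),.008)); print(c,((q-130+.5)*7-.5).round(0))
E
```

```text
[-72.  -91.1]
[ -0.2 -91. ]
[-71.   -3.4]
[-1.2 -1.8]
(-70, -90) [413. 361.]
(0, -90) [438. 181.]
(-70, 0) [177. 333.]
(0, 0) [203. 153.]
```

Corners agree within 1–2 mm, which is about the calibration error. I zoom in on the left edge, which is the least certain.

```bash
python3 - <<'E'
import cv2
a=cv2.imread("pics/top18.png");w=cv2.imread("pics/wrist14.png")
A=cv2.resize(a[148:198,145:195],None,fx=8,fy=8,interpolation=cv2.INTER_NEAREST)
B=cv2.resize(w[110:260,290:440],(400,400),interpolation=cv2.INTER_NEAREST)
cv2.imwrite("pics/z18.png",cv2.convertScaleAbs(cv2.hconcat([A,B]),alpha=1.6))
E
```

```text
(no output)
```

View pics/z18.png

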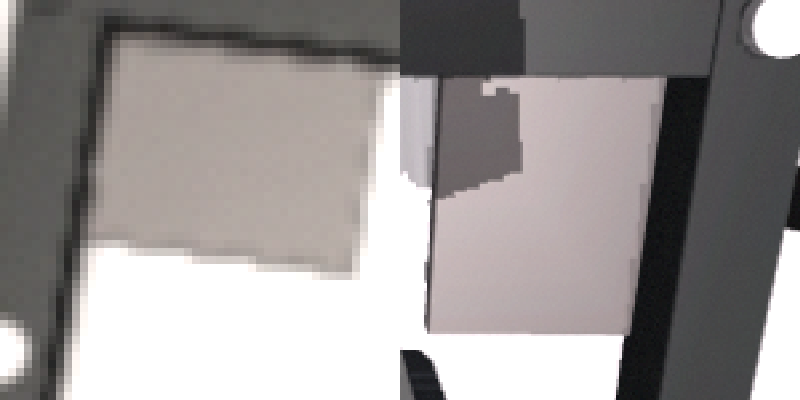

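No gap is visible at either bar. The force logs agree: the foot did not advance between 5 and 8 N at the left bar, or between 6 and 10 N at the far bar. Now I straighten the tool and set it down.

Emit:
drive_tool --motion '[[[-0.5,1.1,0.7,4,0,0,0],[0,0,0,7,0,0,0],[0,0,0,7,0,0,0],[0,0,0,5,0,0,0],[0,0,0,2,0,0,0],[0,0,0,1,0,0,0],[0,0,0,0,0,0,0],[0,0,0,0,0,0,0],[0,0,0,0,0,0,0],[0,0,0,0,0,0,0]]]'

```text
t: 18.8
position: [0.4718, -0.2185, 0.2306]
tcp_rot: [[-0.002, 0.086, 0.996], [0.001, 0.996, -0.086], [-1.0, 0.001, -0.002]]
contact_force: [-0.4, -0.5, -2.8]
width: 0.024
```

```bash
python3 - <<'E'
from h import *; from rig import observe,viewer
s=observe(); print(s["t"],s["position"],s["contact_force"]); print(go(s,(.471,-.219,.2255)))
E
```

```text
18.8 [ 0.47178676 -0.21847542  0.23060996] [-0.35713872 -0.52133564 -2.81187707]
(array([ 0.17, -0.14, -0.05]), array([ 5.1, -0.6, -0.7]))
```

Emit:
drive_tool --motion '[[[0,0,0,1.5,0,0,0],[0,0,0,1.5,0,0,0],[0,0,0,1,0,0,0],[0,0,0,1,0,0,0],[0,0,0,1,0,0,0],[0,0,0,1,0,0,0],[0,0,0,1,0,0,0],[0,0,0,1,0,0,0],[0,0,0,0.5,0,0,0],[0,0,0,0,0,0,0]]]'

```text
t: 19.63
position: [0.4721, -0.2188, 0.2238]
tcp_rot: [[0.0, 0.086, 0.996], [-0.001, 0.996, -0.086], [-1.0, -0.001, 0.0]]
contact_force: [0.3, 0.5, -2.7]
width: 0.0238
```

```bash
python3 - <<'E'
from h import *; from rig import observe,viewer
import cv2
s=observe(); print(s["t"],s["position"],s["contact_force"],s["ft_torque"]); print(go(s,(.471,-.219,.2255)))
f=viewer.grab_frame("scene");cv2.imwrite("pics/s20.png",cv2.resize(f["image"][110:230,120:270,::-1],None,fx=5,fy=5,interpolation=cv2.INTER_CUBIC))
E
```

```text
19.6333 [ 0.47211591 -0.21880373  0.22380036] [ 0.32437074  0.4961681  -2.7348286 ] [ 0.0019308  -0.04593826 -0.01536612]
(array([0.17, 0.01, 0.04]), array([-1.7, -0.3, -1.1]))
```

View pics/s20.png

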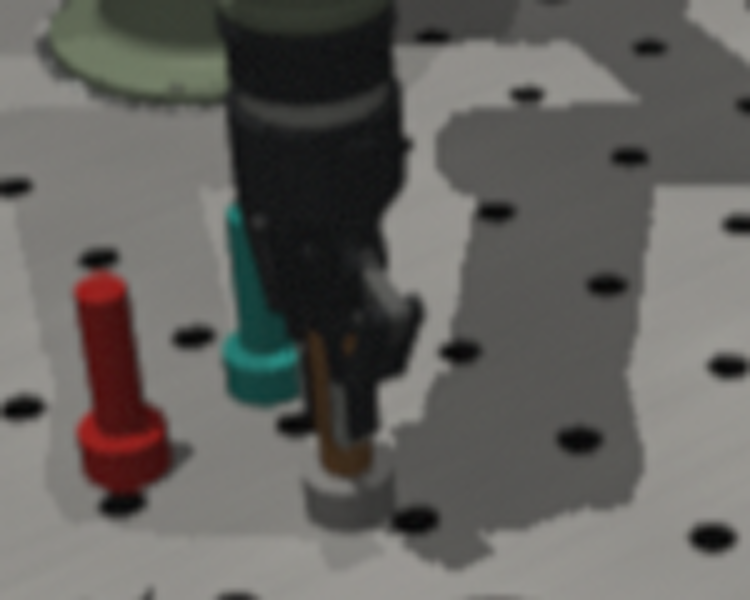

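The tool is upright and the foot is almost down, with its full weight still on the wrist. I lower it slowly.

Emit:
drive_tool --motion '[[[0,0,0,0.5,0,0,0],[0,0,0,0.5,0,0,0],[0,0,0,0.5,0,0,0],[0,0,0,0.5,0,0,0],[0,0,0,0.5,0,0,0],[0,0,0,0.5,0,0,0],[0,0,0,0.5,0,0,0],[0,0,0,0,0,0,0],[0,0,0,0,0,0,0],[0,0,0,0,0,0,0]]]'

```text
t: 20.52
position: [0.4721, -0.2188, 0.2236]
tcp_rot: [[0.001, 0.086, 0.996], [-0.002, 0.996, -0.086], [-1.0, -0.002, 0.001]]
contact_force: [-0.8, -0.5, 0.9]
width: 0.0239
```

The table now carries it (fz from -2.7 to +0.9 N). I open the fingers.

Emit:
drive_tool --motion '[[[0,0,0,0,0,0,100],[0,0,0,0,0,0,100],[0,0,0,0,0,0,100],[0,0,0,0,0,0,100],[0,0,0,0,0,0,100],[0,0,0,0,0,0,100],[0,0,0,0,0,0,100],[0,0,0,0,0,0,100],[0,0,0,0,0,0,100],[0,0,0,0,0,0,100]]]'

```text
t: 21.35
position: [0.4732, -0.2196, 0.2239]
tcp_rot: [[0.004, 0.086, 0.996], [-0.004, 0.996, -0.086], [-1.0, -0.003, 0.004]]
contact_force: [-0.4, -0.9, -0.5]
width: 0.0855
```

Emit:
drive_tool --motion '[[[0,0,0,-5,0,0,100],[0,0,0,-10,0,0,100],[0,0,0,-15,0,0,100],[0,0,0,-15,0,0,100],[0,0,0,-20,0,0,100],[0,0,0,-20,0,0,100],[0,0,0,-20,0,0,100],[0,0,0,-15,0,0,100],[0,0,0,-10,0,0,100],[0,0,0,0,0,0,100]]]'

```text
t: 22.18
position: [0.4719, -0.2185, 0.3666]
tcp_rot: [[0.004, 0.086, 0.996], [-0.004, 0.996, -0.086], [-1.0, -0.004, 0.005]]
contact_force: [0.8, 0.1, -0.2]
width: 0.0855
```

```bash
python3 - <<'E'
from h import *; from rig import observe,viewer
import cv2
s=observe(); print(s["t"],s["position"],s["contact_force"],s["width"])
for n in("scene","top"):
    f=viewer.grab_frame(n);cv2.imwrite(f"pics/{n}22.png",f["image"][:,:,::-1])
E
```

```text
22.1833 [ 0.4718595  -0.2184501   0.36655305] [ 0.83231081  0.08537208 -0.19394487] 0.08550662990676362
```

View pics/scene22.png

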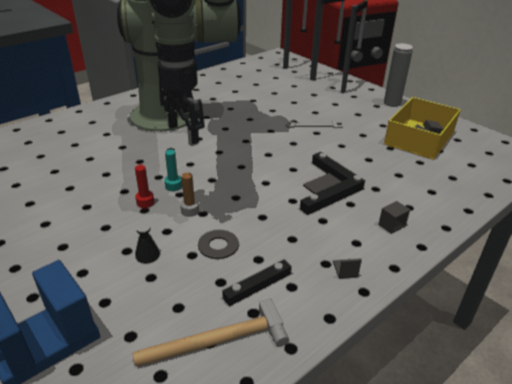

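View pics/top22.png

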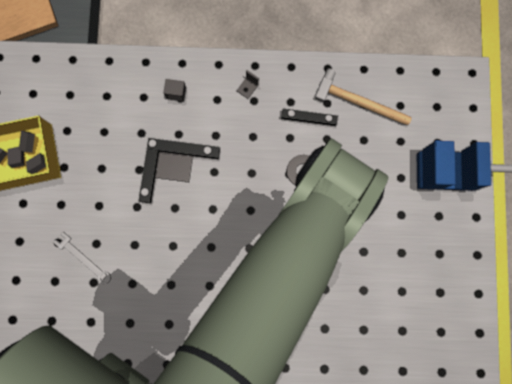

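The tool stands upright and free at scene (188,193), the plate is in the corner at top (174,167), and the flange has not moved. I hand in.

```bash
python3 -c "
from rig import order; print(order.job_done())"
```

```text
the job is handed in; nothing more can be done
None
```

I pushed the steel plate into the corner stop with the wooden-handled tool, stood the tool upright on the table, let go and handed the job in at about 22 s of the 51 s. No verdict was reported.

- **Pushes:** I pushed the plate to the far bar, then to the left bar, then once more to the far bar. Forces stayed at or below about 10 N, and only the tool's foot touched the plate.
- **Plate:** The last pictures show no gap at either bar. At both bars the foot stopped advancing while the push force kept rising. My measured plate corners came out 1–3 mm from the ideal position. The largest difference, 3.4 mm, was at the near-left corner, where the plate's edge blurs into the dark bar face. The other corners were within about 2 mm, close to the calibration error.
- **Tool:** It stands upright and free about 10 mm from where it started. The open gripper is above it and clear.
- **Flange and look-alikes:** The flange and the red and turquoise tools were not touched. In the final top view the arm partly covers the flange, but the scene view shows it where it was.

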